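# Rehouse the laundry bottles in reverse order

## Task

Move the four laundry bottles from the white caddy into the wooden rack, one in each pocket and in reverse order, so that the bottle from the caddy's left end finishes at the rack's right end and so on along the row. Each must finish standing upright on the floor of its pocket, and no bottle may be tipped over on the way; the drip pads stay in the caddy.

Things in the scene. Friction and masses are not known exactly. Their poses are not given: they have to be found in the camera images.
- caddy: White plastic caddy, fixed, where the bottles stand at the start: an open box 72 x 273 x 20 mm high, walls, dividers and floor 5 mm thick, three dividers making a row of four 62 x 62 mm pockets along its y. Origin: centre of its underside, on the worktop; x away from the robot, y along the row to the robot's left (turned up to 0.2 rad). Pocket centres at y = +100.5, +33.5, -33.5, -100.5 mm, x = 0.
- rack: Brown wooden rack, fixed, empty, nearer than the caddy or beyond it: open box 72 x 273 x 28 mm high, walls, dividers and floor 5 mm; row of four 62 x 62 mm pockets along y; dark end cheeks 45 mm high, 10 mm thick. Origin: centre of underside, on the worktop; x away from robot, y to its left (turned up to 0.2 rad). Pocket centres x = 0, y = 100.5, 33.5, -33.5, -100.5 mm; floor z = 5 mm.
- bottle_red: Loose white bottle with a red cap and a red band, upright in a caddy pocket at the start, about 150 g: round, 120 mm high, body 42 mm across up to z = 76 mm, shoulder to z = 86 mm, then the cap, a plain cylinder 34 mm across from z = 86 to 120 mm, a good place to grip. Origin: centre of its underside; z up along the bottle.
- bottle_yellow: Loose white bottle with a yellow cap and a yellow band, upright in a caddy pocket at the start, about 150 g: round, 120 mm high, body 42 mm across up to z = 76 mm, shoulder to z = 86 mm, then the cap, a plain cylinder 34 mm across from z = 86 to 120 mm, a good place to grip. Origin: centre of its underside; z up along the bottle.
- bottle_blue: Loose white bottle with a blue cap and a blue band, upright in a caddy pocket at the start, about 150 g: round, 120 mm high, body 42 mm across up to z = 76 mm, shoulder to z = 86 mm, then the cap, a plain cylinder 34 mm across from z = 86 to 120 mm, a good place to grip. Origin: centre of its underside; z up along the bottle.
- bottle_green: Loose white bottle with a green cap and a green band, upright in a caddy pocket at the start, about 150 g: round, 120 mm high, body 42 mm across up to z = 76 mm, shoulder to z = 86 mm, then the cap, a plain cylinder 34 mm across from z = 86 to 120 mm, a good place to grip. Origin: centre of its underside; z up along the bottle.
- pad_red: Round red drip pad, fixed in the caddy pocket under the red bottle, 58 mm across, 3 mm thick, so that a red ring shows round the bottle; it stays behind and marks where that bottle stood. Origin: centre of its underside, on the caddy's floor (5 mm above the worktop).
- pad_yellow: Round yellow drip pad, fixed in the caddy pocket under the yellow bottle, 58 mm across, 3 mm thick, so that a yellow ring shows round the bottle; it stays behind and marks where that bottle stood. Origin: centre of its underside, on the caddy's floor (5 mm above the worktop).
- pad_blue: Round blue drip pad, fixed in the caddy pocket under the blue bottle, 58 mm across, 3 mm thick, so that a blue ring shows round the bottle; it stays behind and marks where that bottle stood. Origin: centre of its underside, on the caddy's floor (5 mm above the worktop).
- pad_green: Round green drip pad, fixed in the caddy pocket under the green bottle, 58 mm across, 3 mm thick, so that a green ring shows round the bottle; it stays behind and marks where that bottle stood. Origin: centre of its underside, on the caddy's floor (5 mm above the worktop).

How it is judged (in metres and radians):
At the end, for the whole second after the job is handed in: Each bottle stands in the rack pocket mirroring the caddy pocket of its own colour's pad (from the left: 1 to 4, 2 to 3, 3 to 2, 4 to 1): foot within 15 mm of the pocket centre along and across the row, within 4 mm of the pocket floor's height, upright within 0.1 rad, released, at rest (((y of pad_red in the frame of caddy between 0.0805 and 0.1205 m and y of bottle_red in the frame of rack between -0.1155 and -0.0855 m) or (y of pad_red in the frame of caddy between 0.0135 and 0.0535 m and y of bottle_red in the frame of rack between -0.0485 and -0.0185 m) or (y of pad_red in the frame of caddy between -0.0535 and -0.0135 m and y of bottle_red in the frame of rack between 0.0185 and 0.0485 m) or (y of pad_red in the frame of caddy between -0.1205 and -0.0805 m and y of bottle_red in the frame of rack between 0.0855 and 0.1155 m)) and x of bottle_red in the frame of rack between -0.015 and 0.015 m and z of bottle_red in the frame of rack between 0.001 and 0.009 m and angle between each of bottle_red, bottle_yellow, bottle_blue, bottle_green's own z axis and vertical below 0.1 rad and linear speed of each of bottle_red, bottle_yellow, bottle_blue, bottle_green below 0.02 m/s and angular speed of each of bottle_red, bottle_yellow, bottle_blue, bottle_green below 0.2 rad/s and ((y of pad_yellow in the frame of caddy between 0.0805 and 0.1205 m and y of bottle_yellow in the frame of rack between -0.1155 and -0.0855 m) or (y of pad_yellow in the frame of caddy between 0.0135 and 0.0535 m and y of bottle_yellow in the frame of rack between -0.0485 and -0.0185 m) or (y of pad_yellow in the frame of caddy between -0.0535 and -0.0135 m and y of bottle_yellow in the frame of rack between 0.0185 and 0.0485 m) or (y of pad_yellow in the frame of caddy between -0.1205 and -0.0805 m and y of bottle_yellow in the frame of rack between 0.0855 and 0.1155 m)) and x of bottle_yellow in the frame of rack between -0.015 and 0.015 m and z of bottle_yellow in the frame of rack between 0.001 and 0.009 m and ((y of pad_blue in the frame of caddy between 0.0805 and 0.1205 m and y of bottle_blue in the frame of rack between -0.1155 and -0.0855 m) or (y of pad_blue in the frame of caddy between 0.0135 and 0.0535 m and y of bottle_blue in the frame of rack between -0.0485 and -0.0185 m) or (y of pad_blue in the frame of caddy between -0.0535 and -0.0135 m and y of bottle_blue in the frame of rack between 0.0185 and 0.0485 m) or (y of pad_blue in the frame of caddy between -0.1205 and -0.0805 m and y of bottle_blue in the frame of rack between 0.0855 and 0.1155 m)) and x of bottle_blue in the frame of rack between -0.015 and 0.015 m and z of bottle_blue in the frame of rack between 0.001 and 0.009 m and ((y of pad_green in the frame of caddy between 0.0805 and 0.1205 m and y of bottle_green in the frame of rack between -0.1155 and -0.0855 m) or (y of pad_green in the frame of caddy between 0.0135 and 0.0535 m and y of bottle_green in the frame of rack between -0.0485 and -0.0185 m) or (y of pad_green in the frame of caddy between -0.0535 and -0.0135 m and y of bottle_green in the frame of rack between 0.0185 and 0.0485 m) or (y of pad_green in the frame of caddy between -0.1205 and -0.0805 m and y of bottle_green in the frame of rack between 0.0855 and 0.1155 m)) and x of bottle_green in the frame of rack between -0.015 and 0.015 m and z of bottle_green in the frame of rack between 0.001 and 0.009 m); the robot touches nothing.
It fails at once if a bottle is tipped over (more than 0.7 rad from upright) (angle between any of bottle_red, bottle_yellow, bottle_blue, bottle_green's own z axis and vertical above 0.7 rad).
It also fails if it takes over 96 s, if anything falls off the work surface, if the arm or the gripper's body presses on something with over 40 N, if the wrist force passes 120 N, or if a joint passes its speed limit or range.

## Robot

A 7-joint arm with a two-finger parallel gripper is mounted at the origin on the work surface. World frame = base frame: x ahead of the robot, y to its left, z up, the work surface at z = 0. Lengths are in m, angles in degrees, forces in N, time in s.
With the tool pointing down it reaches from about 0.425 to 0.875 m from the base axis. Payload 4.7 kg.
Tool frame: the origin (TCP) lies between the finger pads; the fingertips stand 8 mm ahead of it and the grasp point (between the pads) lies 11 mm behind it (env.tip_extent is the distance from the TCP to the fingertips, in m); z points along the fingers, y is the line along which they close (so a half turn about z gives the same grasp; the last joint's range is limited). The gripper opens to 87 mm and grips with 3 to 60 N. Pads are 19 mm wide; open, the fingers measure 117 mm over their backs; the gripper's body (75 mm by 190 mm) begins 51 mm behind the grasp point.
Start: joints at [72.771, 18.392, -4.016, 83.108, 1.295, 78.541, -3.26], TCP at [0.201, -0.618, 0.231] pointing down, gripper open.
Joint ranges: [-163.93, 163.93], [-17.29, 119.83], [-79.2, 71.16], [3.27, 140.29], [-89.18, 269.18], [5.43, 117.66], [-154.24, 154.24]. Speed limits (degrees/s): [147.25, 147.25, 180, 180, 180, 180, 180].

## Interface

Orientations are given as [roll, pitch, yaw] about the fixed x, y, z axes, in that order (R = Rz(yaw) Ry(pitch) Rx(roll)).
In Python, from cell import sensors, vision, workorder, env gives the robot as it stands.
- The arm moves only by the tool drive_tool, never from a script. Its argument "moves" is a list of rows, each an object of numbers: "x", "y", "z": the shift along the tool's x, y, z in mm; "rx", "ry", "rz": the turn, a rotation vector about the tool's x, y, z in rad; "fingers": the closure, from -1 (fully open) to 1 (shut). In form: [{"x": .., "y": .., "z": .., "rx": .., "ry": .., "rz": .., "fingers": ..}, ...]. A call has 1 to 20 rows; each row is the pose to reach, as a shift and turn from the pose commanded when the call began, along the tool's axes at that moment; what a row does not reach only later rows make up. A row lasts 1/8 s, in which the tool goes at most 62.5 mm and 10.7 degrees, less where a joint would pass 70% of its speed; a pose out of reach is approached as far as the arm can. A call with a gripper value outside its range is refused whole. The fingers move at their own pace and stop on an object; "force" is the grip in N (left out, the last holds). Time passes only in rows, so rows that repeat a pose let the fingers close. It gives the time, the measured TCP pose, the force, the opening and the grip force at its end, in the units of the state.
- sensors.get_obs(): the state, without advancing time (a new reading comes with each control period).
- vision.read_camera(name): name is "side" or "top"; returns a dict with "image" (480x640x3 uint8, red, green, blue), "fx", "fy", "cx", "cy" (pixels), "k1" (the pictures are not rectified: a ray, as slopes to the right and down, at radius r is drawn at 1 + k1 r^2 times it, then the intrinsics apply), "R" (3x3) and "t" (3): a world point X has camera coordinates R X + t. Camera axes: x right, y down, z forward; pixel columns grow to the right and rows downward; lengths in m; the calibration is good to about 2 mm. A picture is of the moment at which its call begins. There is no depth.
- workorder.sign_off(): hands the job in; it is judged then, once.
The state is a dict: "time_s": time; "qpos": joint angles; "joint_velocities": joint speeds; "effort": joint torques, N m; "tool_pos": TCP position; "tool_rot": TCP orientation; "force": force on the tool from outside, world axes, zero at the start; "wrist_torque": the same for the moment, N m; "grip_width": finger opening in m; "grasp_force": force on a finger pad.
Only numpy, scipy, OpenCV 4.12 (cv2) and the standard library are available. Lean on these libraries where they do the work, as an engineer would, in place of code of your own. Each camera call takes 0.05 s, during which the arm holds its last target. There are 200 camera calls.

## Working session

There is one attempt and no reset: what is moved stays moved. The work goes in short steps, Python scripts to look and compute and a tool call to move; the robot and the scene stay as the last step left them, time stands still between calls to the robot, and variables do not carry over. Pictures are saved under pics/ and viewed, at most 14 in all, crops included, and the job is handed in when it is done.

Besides the shell and the picture viewer there is one more tool, called after "Request:" by a JSON object that holds its "method" and its "body", one argument or row to a line. drive_tool: Moves the arm, as the interface text tells. Its arguments: {"type":"object","properties":{"moves":{"type":"array"},"force":{"type":"number"}},"required":["moves"]}

```bash
ls; mkdir -p pics; python3 - <<'E'
from cell import sensors, vision, workorder, env
import cv2
o=sensors.get_obs(); print(o, env.tip_extent)
for n in("top","side"):
    c=vision.read_camera(n); cv2.imwrite(f"pics/{n}0.png",c["image"][:,:,::-1]); print({k:v for k,v in c.items() if k!="image"})
E
```

```text
pics
{'time_s': 0.0, 'qpos': array([72.77153428, 18.44059122, -4.01780256, 83.17550973,  1.29520065,
       78.54157639, -3.25950812]), 'joint_velocities': array([ 0.0612025 , -0.08309757, -0.03276494,  0.0070653 , -0.01729473,
       -0.06758029,  0.08514039]), 'effort': array([ 3.37410893e-04, -4.91288531e+01, -4.03884351e-01, -3.12524879e+01,
       -6.39935397e-02,  4.38676192e-02,  1.80741063e-04]), 'tool_pos': array([ 0.20105671, -0.61754449,  0.22943914]), 'tool_rot': array([-1.79887590e+02,  5.29529572e-03,  1.80409212e+01]), 'force': array([ 0.07887866, -0.27891835,  0.47212679]), 'wrist_torque': array([-0.00078877,  0.05537265, -0.00034254]), 'grasp_force': 0.0, 'grip_width': 0.08716666892090137} 0.008
{'fx': 537.0656517191231, 'fy': 537.0656517191231, 'cx': 327.405088408677, 'cy': 238.53253837597128, 'k1': -0.027303409824465143, 'R': array([[ 0.01955278, -0.99971112, -0.01397744],
       [-0.995186  , -0.01811765, -0.09631499],
       [ 0.09603393,  0.01579337, -0.99525276]]), 't': array([-0.01384826,  0.56428949,  0.64312693])}
{'fx': 513.5110171613336, 'fy': 513.5110171613336, 'cx': 319.6909246437636, 'cy': 236.36032259443692, 'k1': 0.0030128410102119975, 'R': array([[ 8.22788436e-01, -5.68347625e-01,  4.08844146e-04],
       [-3.99803316e-01, -5.79300316e-01, -7.10329819e-01],
       [ 4.03951109e-01,  5.84287703e-01, -7.03868866e-01]]), 't': array([-0.46499926,  0.23101009,  0.53046477])}
```

View pics/top0.png

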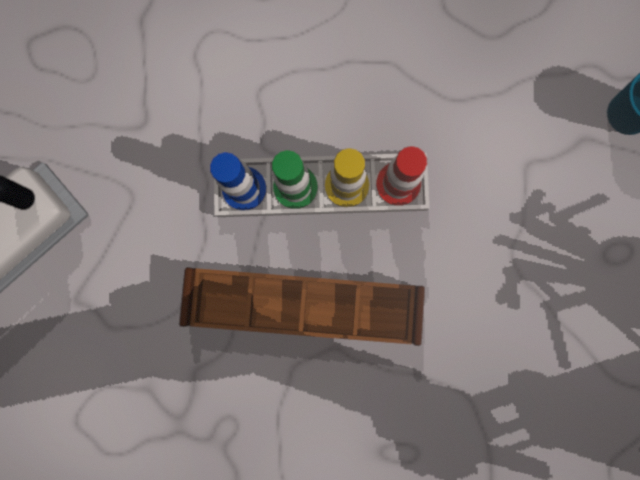

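View pics/side0.png

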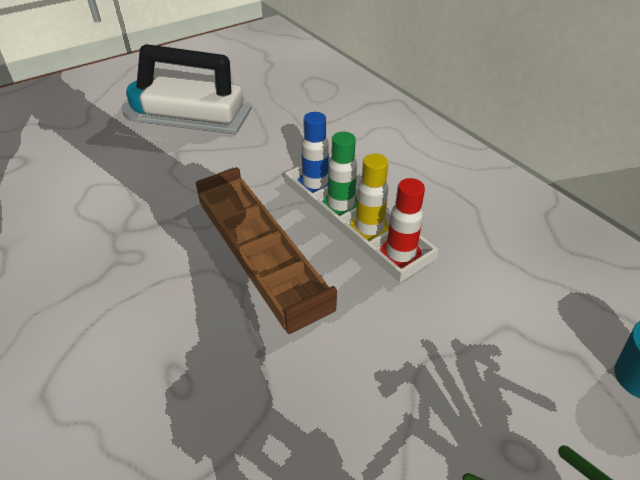

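The top view shows the caps at blue (228,168), green (288,166), yellow (349,164) and red (410,163). The caddy spans (215–428, 153–215). The rack is nearer the robot, with corners at about (185,270), (423,287), (420,342) and (182,325). The side view confirms the order from the left: blue, green, yellow, red. The iron on the left must be avoided.

```bash
cat > h.py <<'E'
import numpy as np, cv2
from cell import sensors, vision
def rays(c,uv):
    K=np.array([[c["fx"],0,c["cx"]],[0,c["fy"],c["cy"]],[0,0,1]])
    p=cv2.undistortPoints(np.array(uv,float).reshape(-1,1,2),K,np.array([c["k1"],0,0,0.]))[:,0]
    return -c["R"].T@c["t"], np.c_[p,np.ones(len(p))]@c["R"]
def onplane(c,uv,z):
    o,d=rays(c,uv); return o+d*((z-o[2])/d[:,2])[:,None]
H={"red":[(0,8),(172,180)],"yellow":[(20,35)],"blue":[(105,130)],"green":[(50,85)]}
def mask(img,col):
    h=cv2.cvtColor(img,cv2.COLOR_RGB2HSV)
    return sum(cv2.inRange(h,(a,150,60),(b,255,255)) for a,b in H[col])
E
python3 - <<'E'
from h import *
c=vision.read_camera("top"); im=c["image"]
print(rays(c,[[0,0]])[0])
a=im[140:220,200:440]; b=im[260:350,175:431]
f=lambda x:cv2.resize(x,None,fx=3,fy=3,interpolation=cv2.INTER_CUBIC)[:,:,::-1]
o=np.zeros((510,768,3),np.uint8); fa,fb=f(a),f(b); o[:240,:720]=fa;o[240:510,:768]=fb
cv2.imwrite("pics/crop.png",o)
h=cv2.cvtColor(im,cv2.COLOR_RGB2HSV)
for col in H:
    n,l,s,ce=cv2.connectedComponentsWithStats(mask(im,col)&np.where(np.arange(480)[:,None]<230,255,0).astype(np.uint8))
    print(col,[list(map(int,r)) for r in s[1:] if r[4]>80])
    m=(mask(im,col)>0); v=h[...,2]; print(np.histogram(v[m],8))
E
```

```text
[ 0.50008177 -0.01377781  0.69422982]
red [[396, 147, 30, 32, 692], [377, 168, 36, 36, 292]]
(array([  1,   5,  50, 131,  33, 102,  76, 610]), array([ 78. ,  89.5, 101. , 112.5, 124. , 135.5, 147. , 158.5, 170. ]))
yellow [[334, 149, 31, 34, 764], [326, 174, 42, 32, 407]]
(array([ 17,  49, 125, 109,  41, 127,  74, 629]), array([ 83.   ,  94.375, 105.75 , 117.125, 128.5  , 139.875, 151.25 ,
       162.625, 174.   ]))
blue [[211, 153, 34, 34, 856], [223, 169, 42, 40, 501]]
(array([ 28,  73, 101, 186, 139, 144,  74, 612]), array([ 60.   ,  71.125,  82.25 ,  93.375, 104.5  , 115.625, 126.75 ,
       137.875, 149.   ]))
green [[273, 152, 30, 29, 664]]
(array([  8,   4,   6,  11,  48,  29, 312, 303]), array([ 78. ,  83.5,  89. ,  94.5, 100. , 105.5, 111. , 116.5, 122. ]))
```

View pics/crop.png

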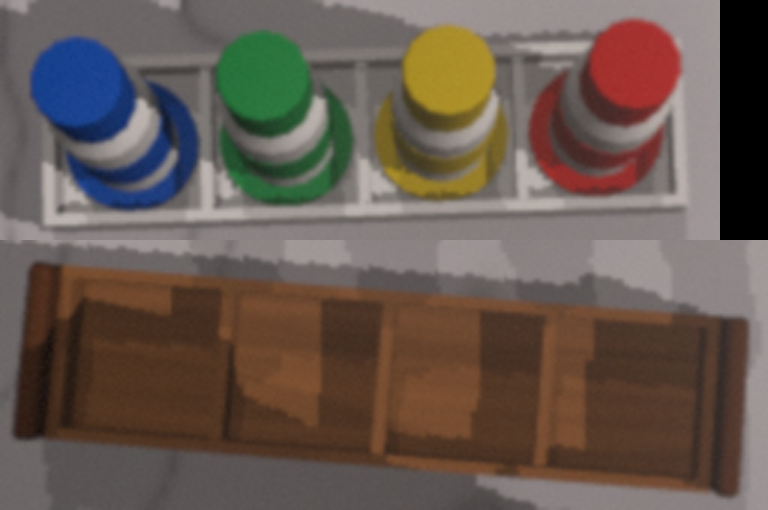

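The crop shows clear round cap tops, and the rack rim and dividers are well visible. Divider centres in the crop are about (228,363), (383,378) and (546,390).

```bash
python3 - <<'E'
from h import *
c=vision.read_camera("top"); s=vision.read_camera("side")
for col,p in dict(blue=(226,167.3),green=(288,165),yellow=(349.7,163.7),red=(411.3,161.3)).items():
    print(col,onplane(c,[p],.128).round(4))
q=np.array([(62,267),(718,317),(48,437),(712,490),(229,290),(225,437),(387,300),(378,455),(551,315),(540,465)],float)
q=(q-[0,240])/3+[175,260]
w=onplane(c,q,.028)
print(w.round(4)); 
ctr=w[:4].mean(0); u=w[0]+w[2]-w[1]-w[3]; print("ctr",ctr,"yaw",np.degrees(np.arctan2(-u[0],u[1])),np.linalg.norm(u)/2)
m=np.array([(w[4]+w[5])/2,(w[6]+w[7])/2,(w[8]+w[9])/2]); print(m)
# caddy rim corners z=.02
k=np.array([(47,222),(685,206),(690,45)],float)/3+[200,140]; print(onplane(c,k,.02))
# side: rack cheeks & cap tops
for col,p in dict(blue=(315,120),green=(343.5,140),yellow=(375,162),red=(410,188)).items(): print(col,onplane(s,[p],.128).round(4))
for col in H:
    n,l,st,ce=cv2.connectedComponentsWithStats(mask(s["image"],col))
    print(col,[list(map(int,r)) for r in st[1:] if r[4]>80])
b=cv2.resize(s["image"][160:335,185:345],None,fx=3.4,fy=3.4,interpolation=cv2.INTER_CUBIC)
cv2.imwrite("pics/side_crop.png",b[:,:,::-1])
E
```

```text
blue [[0.6298 0.106  0.128 ]]
green [[0.6334 0.0391 0.128 ]]
yellow [[ 0.6359 -0.0272  0.128 ]]
red [[ 0.6396 -0.0932  0.128 ]]
[[ 0.5232  0.1602  0.028 ]
 [ 0.5079 -0.1116  0.028 ]
 [ 0.4533  0.1631  0.028 ]
 [ 0.4375 -0.1096  0.028 ]
 [ 0.5151  0.0903  0.028 ]
 [ 0.4549  0.09    0.028 ]
 [ 0.5123  0.0248  0.028 ]
 [ 0.4489  0.027   0.028 ]
 [ 0.5074 -0.043   0.028 ]
 [ 0.4462 -0.0393  0.028 ]]
ctr [0.48048079 0.02551432 0.028     ] yaw -3.2664372681434095 0.2726661103850286
[[ 0.48499     0.09012903  0.028     ]
 [ 0.48059259  0.02586416  0.028     ]
 [ 0.47682424 -0.04114645  0.028     ]]
[[ 0.59390427  0.13969044  0.02      ]
 [ 0.60545109 -0.13012113  0.02      ]
 [ 0.67487367 -0.13222356  0.02      ]]
blue [[0.6281 0.1034 0.128 ]]
green [[0.6319 0.0382 0.128 ]]
yellow [[ 0.6359 -0.0267  0.128 ]]
red [[ 0.6378 -0.0938  0.128 ]]
red [[396, 178, 29, 36, 819], [381, 226, 40, 42, 726]]
yellow [[363, 154, 25, 34, 728], [351, 197, 38, 43, 669]]
blue [[305, 112, 21, 30, 577], [302, 156, 26, 22, 416]]
green [[333, 132, 22, 31, 614], [329, 178, 27, 22, 430]]
```

View pics/side_crop.png

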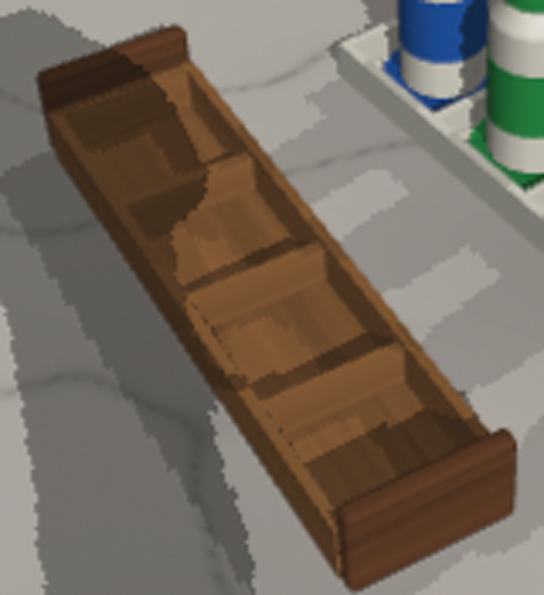

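The side crop confirms that the cheeks sit outside the end walls, and its cap positions agree with the top view to about 2 mm. The rack centre is (0.4805, 0.0257) with a yaw of -3.2°. I'll grip with the fingers closing along x (yaw 90°), starting with red.

Request:
{"method": "drive_tool", "body": {
  "moves": [
    {"x":36,"y":-23,"z":0,"rz":-0.0785,"fingers":-1},
    {"x":72,"y":-45,"rz":-0.157,"z":0,"fingers":-1},
    {"x":109,"y":-68,"rz":-0.2355,"z":0,"fingers":-1},
    {"x":145,"y":-91,"rz":-0.314,"z":0,"fingers":-1},
    {"x":181,"y":-113,"rz":-0.3925,"z":0,"fingers":-1},
    {"x":217,"y":-136,"rz":-0.471,"z":0,"fingers":-1},
    {"x":253,"y":-159,"rz":-0.5495,"z":0,"fingers":-1},
    {"x":290,"y":-181,"rz":-0.628,"z":0,"fingers":-1},
    {"x":326,"y":-204,"rz":-0.7065,"z":0,"fingers":-1},
    {"x":362,"y":-227,"rz":-0.785,"z":0,"fingers":-1},
    {"x":398,"y":-250,"rz":-0.8635,"z":0,"fingers":-1},
    {"x":434,"y":-272,"rz":-0.942,"z":0,"fingers":-1},
    {"x":470,"y":-295,"rz":-1.02,"z":0,"fingers":-1},
    {"x":507,"y":-318,"rz":-1.099,"z":0,"fingers":-1},
    {"x":543,"y":-340,"rz":-1.1775,"z":0,"fingers":-1},
    {"x":579,"y":-363,"rz":-1.256,"z":0,"fingers":-1},
    {"x":579,"y":-363,"rz":-1.256,"z":0,"fingers":-1},
    {"x":579,"y":-363,"rz":-1.256,"z":0,"fingers":-1}
  ],
  "force": 25
}}

```text
invalid input at $.moves[0]: expected keys x, y, z, rx, ry, rz, fingers
```

Request:
{"method": "drive_tool", "body": {
  "moves": [
    {"x":36,"y":-23,"z":0,"rx":0,"ry":0,"rz":-0.0785,"fingers":-1},
    {"x":72,"y":-45,"z":0,"rx":0,"ry":0,"rz":-0.157,"fingers":-1},
    {"x":109,"y":-68,"z":0,"rx":0,"ry":0,"rz":-0.2355,"fingers":-1},
    {"x":145,"y":-91,"z":0,"rx":0,"ry":0,"rz":-0.314,"fingers":-1},
    {"x":181,"y":-113,"z":0,"rx":0,"ry":0,"rz":-0.3925,"fingers":-1},
    {"x":217,"y":-136,"z":0,"rx":0,"ry":0,"rz":-0.471,"fingers":-1},
    {"x":253,"y":-159,"z":0,"rx":0,"ry":0,"rz":-0.5495,"fingers":-1},
    {"x":290,"y":-181,"z":0,"rx":0,"ry":0,"rz":-0.628,"fingers":-1},
    {"x":326,"y":-204,"z":0,"rx":0,"ry":0,"rz":-0.7065,"fingers":-1},
    {"x":362,"y":-227,"z":0,"rx":0,"ry":0,"rz":-0.785,"fingers":-1},
    {"x":398,"y":-250,"z":0,"rx":0,"ry":0,"rz":-0.8635,"fingers":-1},
    {"x":434,"y":-272,"z":0,"rx":0,"ry":0,"rz":-0.942,"fingers":-1},
    {"x":470,"y":-295,"z":0,"rx":0,"ry":0,"rz":-1.02,"fingers":-1},
    {"x":507,"y":-318,"z":0,"rx":0,"ry":0,"rz":-1.099,"fingers":-1},
    {"x":543,"y":-340,"z":0,"rx":0,"ry":0,"rz":-1.1775,"fingers":-1},
    {"x":579,"y":-363,"z":0,"rx":0,"ry":0,"rz":-1.256,"fingers":-1},
    {"x":579,"y":-363,"z":0,"rx":0,"ry":0,"rz":-1.256,"fingers":-1},
    {"x":579,"y":-363,"z":0,"rx":0,"ry":0,"rz":-1.256,"fingers":-1}
  ],
  "force": 25
}}

```text
time_s: 2.5
tool_pos: [0.6391, -0.0936, 0.2303]
tool_rot: [-180.0, 0.0, 90.0]
force: [-0.1, -0.3, -0.2]
grip_width: 0.087
grasp_force: 0.0
```

Request:
{"method": "drive_tool", "body": {
  "moves": [
    {"x":0,"y":0,"z":30,"rx":0,"ry":0,"rz":0,"fingers":-1},
    {"x":0,"y":0,"z":60,"rx":0,"ry":0,"rz":0,"fingers":-1},
    {"x":0,"y":0,"z":90,"rx":0,"ry":0,"rz":0,"fingers":-1},
    {"x":0,"y":0,"z":110,"rx":0,"ry":0,"rz":0,"fingers":-1},
    {"x":0,"y":0,"z":126,"rx":0,"ry":0,"rz":0,"fingers":-1},
    {"x":0,"y":0,"z":126,"rx":0,"ry":0,"rz":0,"fingers":-1},
    {"x":0,"y":0,"z":126,"rx":0,"ry":0,"rz":0,"fingers":1},
    {"x":0,"y":0,"z":126,"rx":0,"ry":0,"rz":0,"fingers":1},
    {"x":0,"y":0,"z":126,"rx":0,"ry":0,"rz":0,"fingers":1},
    {"x":0,"y":0,"z":126,"rx":0,"ry":0,"rz":0,"fingers":1},
    {"x":0,"y":0,"z":126,"rx":0,"ry":0,"rz":0,"fingers":1},
    {"x":0,"y":0,"z":126,"rx":0,"ry":0,"rz":0,"fingers":1}
  ],
  "force": 25
}}

```text
time_s: 4.0
tool_pos: [0.6394, -0.0937, 0.1046]
tool_rot: [180.0, 0.0, 90.0]
force: [0.5, 0.2, 0.2]
grip_width: 0.0351
grasp_force: 0.1
```

Request:
{"method": "drive_tool", "body": {
  "moves": [
    {"x":0,"y":0,"z":0,"rx":0,"ry":0,"rz":0,"fingers":1},
    {"x":0,"y":0,"z":0,"rx":0,"ry":0,"rz":0,"fingers":1},
    {"x":0,"y":0,"z":0,"rx":0,"ry":0,"rz":0,"fingers":1},
    {"x":0,"y":0,"z":-10,"rx":0,"ry":0,"rz":0,"fingers":1},
    {"x":0,"y":0,"z":-35,"rx":0,"ry":0,"rz":0,"fingers":1},
    {"x":0,"y":0,"z":-60,"rx":0,"ry":0,"rz":0,"fingers":1},
    {"x":0,"y":0,"z":-90,"rx":0,"ry":0,"rz":0,"fingers":1},
    {"x":0,"y":0,"z":-120,"rx":0,"ry":0,"rz":0,"fingers":1},
    {"x":0,"y":0,"z":-140,"rx":0,"ry":0,"rz":0,"fingers":1},
    {"x":0,"y":0,"z":-140,"rx":0,"ry":0,"rz":0,"fingers":1}
  ],
  "force": 25
}}

```text
time_s: 5.25
tool_pos: [0.6402, -0.0935, 0.2464]
tool_rot: [179.8, 0.0, 90.0]
force: [-0.2, 0.0, -1.3]
grip_width: 0.0333
grasp_force: 25.0
```

Request:
{"method": "drive_tool", "body": {
  "moves": [
    {"x":15,"y":-10,"z":0,"rx":0,"ry":0,"rz":0,"fingers":1},
    {"x":44,"y":-31,"z":0,"rx":0,"ry":0,"rz":0,"fingers":1},
    {"x":73,"y":-51,"z":0,"rx":0,"ry":0,"rz":0,"fingers":1},
    {"x":102,"y":-72,"z":0,"rx":0,"ry":0,"rz":0,"fingers":1},
    {"x":131,"y":-92,"z":0,"rx":0,"ry":0,"rz":0,"fingers":1},
    {"x":160,"y":-112,"z":0,"rx":0,"ry":0,"rz":0,"fingers":1},
    {"x":190,"y":-133,"z":0,"rx":0,"ry":0,"rz":0,"fingers":1},
    {"x":210,"y":-147,"z":0,"rx":0,"ry":0,"rz":0,"fingers":1},
    {"x":219,"y":-154,"z":0,"rx":0,"ry":0,"rz":0,"fingers":1},
    {"x":219,"y":-154,"z":0,"rx":0,"ry":0,"rz":0,"fingers":1},
    {"x":219,"y":-154,"z":0,"rx":0,"ry":0,"rz":0,"fingers":1}
  ],
  "force": 25
}}

```text
time_s: 6.62
tool_pos: [0.486, 0.124, 0.2443]
tool_rot: [-180.0, 0.0, 89.9]
force: [0.1, -0.3, -1.4]
grip_width: 0.0336
grasp_force: 25.0
```

```bash
python3 - <<'E'
from h import *
for n in ["side"]:
    c=vision.read_camera(n); cv2.imwrite("pics/s1.png",c["image"][:,:,::-1])
E
```

```text
(no output)
```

View pics/s1.png

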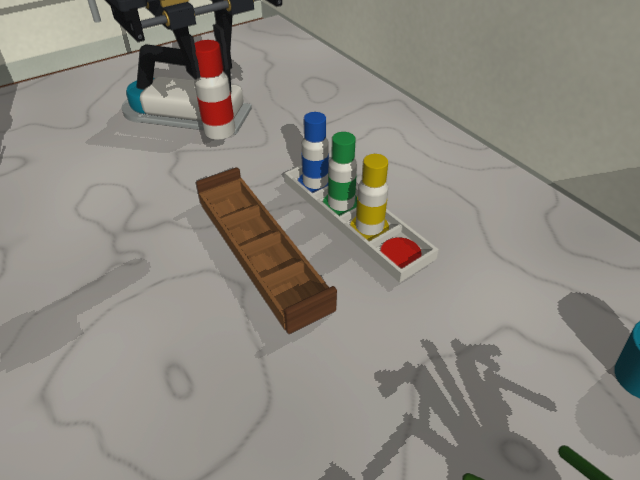

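The side view shows red held upright, with its cap at (208,45) and foot at (217,137). Its red pad is left at (401,250). Lowering now.

Request:
{"method": "drive_tool", "body": {
  "moves": [
    {"x":1,"y":0,"z":10,"rx":0,"ry":0,"rz":0,"fingers":1},
    {"x":2,"y":0,"z":35,"rx":0,"ry":0,"rz":0,"fingers":1},
    {"x":2,"y":0,"z":65,"rx":0,"ry":0,"rz":0,"fingers":1},
    {"x":2,"y":0,"z":95,"rx":0,"ry":0,"rz":0,"fingers":1},
    {"x":2,"y":0,"z":120,"rx":0,"ry":0,"rz":0,"fingers":1},
    {"x":2,"y":0,"z":132,"rx":0,"ry":0,"rz":0,"fingers":1},
    {"x":2,"y":0,"z":138,"rx":0,"ry":0,"rz":0,"fingers":1},
    {"x":2,"y":0,"z":142,"rx":0,"ry":0,"rz":0,"fingers":1},
    {"x":2,"y":0,"z":142,"rx":0,"ry":0,"rz":0,"fingers":1}
  ],
  "force": 25
}}

```text
time_s: 7.8
tool_pos: [0.4857, 0.1274, 0.1029]
tool_rot: [180.0, 0.0, 90.0]
force: [-0.1, -0.0, -0.5]
grip_width: 0.0334
grasp_force: 25.0
```

Request:
{"method": "drive_tool", "body": {
  "moves": [
    {"x":0,"y":0,"z":1,"rx":0,"ry":0,"rz":0,"fingers":1},
    {"x":0,"y":0,"z":1,"rx":0,"ry":0,"rz":0,"fingers":-1},
    {"x":0,"y":0,"z":1,"rx":0,"ry":0,"rz":0,"fingers":-1},
    {"x":0,"y":0,"z":1,"rx":0,"ry":0,"rz":0,"fingers":-1},
    {"x":0,"y":0,"z":1,"rx":0,"ry":0,"rz":0,"fingers":-1},
    {"x":0,"y":0,"z":-20,"rx":0,"ry":0,"rz":0,"fingers":-1},
    {"x":0,"y":0,"z":-50,"rx":0,"ry":0,"rz":0,"fingers":-1},
    {"x":0,"y":0,"z":-90,"rx":0,"ry":0,"rz":0,"fingers":-1},
    {"x":0,"y":0,"z":-125,"rx":0,"ry":0,"rz":0,"fingers":-1},
    {"x":-31,"y":30,"z":-125,"rx":0,"ry":0,"rz":0,"fingers":-1},
    {"x":-62,"y":60,"z":-125,"rx":0,"ry":0,"rz":0,"fingers":-1},
    {"x":-93,"y":90,"z":-125,"rx":0,"ry":0,"rz":0,"fingers":-1},
    {"x":-124,"y":120,"z":-125,"rx":0,"ry":0,"rz":0,"fingers":-1},
    {"x":-145,"y":140,"z":-125,"rx":0,"ry":0,"rz":0,"fingers":-1},
    {"x":-154,"y":150,"z":-125,"rx":0,"ry":0,"rz":0,"fingers":-1},
    {"x":-154,"y":150,"z":-125,"rx":0,"ry":0,"rz":0,"fingers":-1},
    {"x":-154,"y":150,"z":-125,"rx":0,"ry":0,"rz":0,"fingers":-1}
  ],
  "force": 25
}}

```text
time_s: 9.93
tool_pos: [0.6347, -0.0248, 0.2277]
tool_rot: [-180.0, -0.0, 90.1]
force: [0.3, 0.3, -0.2]
grip_width: 0.0871
grasp_force: 0.0
```

```bash
python3 - <<'E'
from h import *
c=vision.read_camera("top"); s=vision.read_camera("side")
cv2.imwrite("pics/t2.png",np.hstack([c["image"][100:360,150:450],s["image"][80:340,130:450]])[:,:,::-1])
E
```

```text
(no output)
```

View pics/t2.png

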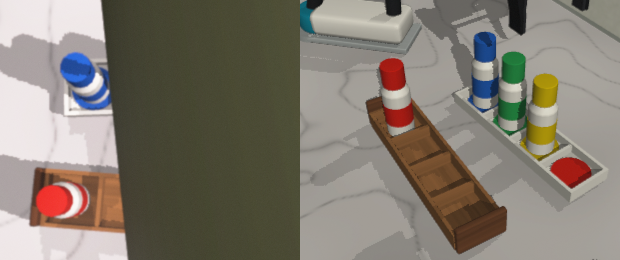

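Red stands upright in the leftmost rack pocket, at about (65,200) in the left half and (390,100) in the right half. Now yellow.

Request:
{"method": "drive_tool", "body": {
  "moves": [
    {"x":-2,"y":1,"z":30,"rx":0,"ry":0,"rz":0,"fingers":-1},
    {"x":-2,"y":1,"z":65,"rx":0,"ry":0,"rz":0,"fingers":-1},
    {"x":-2,"y":1,"z":100,"rx":0,"ry":0,"rz":0,"fingers":-1},
    {"x":-2,"y":1,"z":123,"rx":0,"ry":0,"rz":0,"fingers":-1},
    {"x":-2,"y":1,"z":123,"rx":0,"ry":0,"rz":0,"fingers":-1},
    {"x":-2,"y":1,"z":123,"rx":0,"ry":0,"rz":0,"fingers":1},
    {"x":-2,"y":1,"z":123,"rx":0,"ry":0,"rz":0,"fingers":1},
    {"x":-2,"y":1,"z":123,"rx":0,"ry":0,"rz":0,"fingers":1},
    {"x":-2,"y":1,"z":123,"rx":0,"ry":0,"rz":0,"fingers":1},
    {"x":-2,"y":1,"z":123,"rx":0,"ry":0,"rz":0,"fingers":1},
    {"x":-2,"y":1,"z":123,"rx":0,"ry":0,"rz":0,"fingers":1},
    {"x":-2,"y":1,"z":123,"rx":0,"ry":0,"rz":0,"fingers":1},
    {"x":-2,"y":1,"z":123,"rx":0,"ry":0,"rz":0,"fingers":1},
    {"x":-2,"y":1,"z":123,"rx":0,"ry":0,"rz":0,"fingers":1}
  ],
  "force": 25
}}

```text
time_s: 11.78
tool_pos: [0.6364, -0.0286, 0.1045]
tool_rot: [180.0, 0.0, 90.0]
force: [0.1, 0.3, 0.1]
grip_width: 0.0334
grasp_force: 25.0
```

Request:
{"method": "drive_tool", "body": {
  "moves": [
    {"x":0,"y":0,"z":-10,"rx":0,"ry":0,"rz":0,"fingers":1},
    {"x":0,"y":0,"z":-35,"rx":0,"ry":0,"rz":0,"fingers":1},
    {"x":0,"y":0,"z":-65,"rx":0,"ry":0,"rz":0,"fingers":1},
    {"x":0,"y":0,"z":-95,"rx":0,"ry":0,"rz":0,"fingers":1},
    {"x":0,"y":0,"z":-125,"rx":0,"ry":0,"rz":0,"fingers":1},
    {"x":0,"y":0,"z":-142,"rx":0,"ry":0,"rz":0,"fingers":1},
    {"x":0,"y":0,"z":-142,"rx":0,"ry":0,"rz":0,"fingers":1},
    {"x":8,"y":-14,"z":-142,"rx":0,"ry":0,"rz":0,"fingers":1},
    {"x":24,"y":-42,"z":-142,"rx":0,"ry":0,"rz":0,"fingers":1},
    {"x":40,"y":-70,"z":-142,"rx":0,"ry":0,"rz":0,"fingers":1},
    {"x":56,"y":-98,"z":-142,"rx":0,"ry":0,"rz":0,"fingers":1},
    {"x":72,"y":-126,"z":-142,"rx":0,"ry":0,"rz":0,"fingers":1},
    {"x":83,"y":-146,"z":-142,"rx":0,"ry":0,"rz":0,"fingers":1},
    {"x":88,"y":-154,"z":-142,"rx":0,"ry":0,"rz":0,"fingers":1},
    {"x":88,"y":-154,"z":-142,"rx":0,"ry":0,"rz":0,"fingers":1},
    {"x":88,"y":-154,"z":-142,"rx":0,"ry":0,"rz":0,"fingers":1}
  ],
  "force": 25
}}

```text
time_s: 13.78
tool_pos: [0.4828, 0.0587, 0.2462]
tool_rot: [-180.0, -0.0, 89.9]
force: [-0.2, 0.5, -0.6]
grip_width: 0.0334
grasp_force: 25.0
```

Request:
{"method": "drive_tool", "body": {
  "moves": [
    {"x":0,"y":0,"z":10,"rx":0,"ry":0,"rz":0,"fingers":1},
    {"x":0,"y":0,"z":35,"rx":0,"ry":0,"rz":0,"fingers":1},
    {"x":0,"y":0,"z":65,"rx":0,"ry":0,"rz":0,"fingers":1},
    {"x":0,"y":0,"z":95,"rx":0,"ry":0,"rz":0,"fingers":1},
    {"x":0,"y":0,"z":120,"rx":0,"ry":0,"rz":0,"fingers":1},
    {"x":0,"y":0,"z":134,"rx":0,"ry":0,"rz":0,"fingers":1},
    {"x":0,"y":0,"z":140,"rx":0,"ry":0,"rz":0,"fingers":1},
    {"x":0,"y":0,"z":144,"rx":0,"ry":0,"rz":0,"fingers":1},
    {"x":0,"y":0,"z":144,"rx":0,"ry":0,"rz":0,"fingers":1}
  ],
  "force": 25
}}

```text
time_s: 14.9
tool_pos: [0.4828, 0.0594, 0.1029]
tool_rot: [180.0, 0.0, 90.0]
force: [-0.4, -0.1, -0.0]
grip_width: 0.0331
grasp_force: 25.0
```

Request:
{"method": "drive_tool", "body": {
  "moves": [
    {"x":0,"y":0,"z":1,"rx":0,"ry":0,"rz":0,"fingers":1},
    {"x":0,"y":0,"z":1,"rx":0,"ry":0,"rz":0,"fingers":-1},
    {"x":0,"y":0,"z":1,"rx":0,"ry":0,"rz":0,"fingers":-1},
    {"x":0,"y":0,"z":1,"rx":0,"ry":0,"rz":0,"fingers":-1},
    {"x":0,"y":0,"z":1,"rx":0,"ry":0,"rz":0,"fingers":-1},
    {"x":0,"y":0,"z":-20,"rx":0,"ry":0,"rz":0,"fingers":-1},
    {"x":0,"y":0,"z":-50,"rx":0,"ry":0,"rz":0,"fingers":-1},
    {"x":0,"y":0,"z":-90,"rx":0,"ry":0,"rz":0,"fingers":-1},
    {"x":0,"y":0,"z":-125,"rx":0,"ry":0,"rz":0,"fingers":-1},
    {"x":0,"y":0,"z":-125,"rx":0,"ry":0,"rz":0,"fingers":-1},
    {"x":-4,"y":30,"z":-125,"rx":0,"ry":0,"rz":0,"fingers":-1},
    {"x":-8,"y":60,"z":-125,"rx":0,"ry":0,"rz":0,"fingers":-1},
    {"x":-12,"y":90,"z":-125,"rx":0,"ry":0,"rz":0,"fingers":-1},
    {"x":-16,"y":120,"z":-125,"rx":0,"ry":0,"rz":0,"fingers":-1},
    {"x":-19,"y":140,"z":-125,"rx":0,"ry":0,"rz":0,"fingers":-1},
    {"x":-20,"y":150,"z":-125,"rx":0,"ry":0,"rz":0,"fingers":-1},
    {"x":-20,"y":150,"z":-125,"rx":0,"ry":0,"rz":0,"fingers":-1},
    {"x":-20,"y":150,"z":-125,"rx":0,"ry":0,"rz":0,"fingers":-1}
  ],
  "force": 25
}}

```text
time_s: 17.15
tool_pos: [0.6316, 0.0398, 0.2274]
tool_rot: [-180.0, 0.0, 90.0]
force: [-0.3, 0.1, 0.6]
grip_width: 0.087
grasp_force: 0.0
```

```bash
python3 - <<'E'
from h import *
s=vision.read_camera("side")
cv2.imwrite("pics/t3.png",s["image"][80:340,130:450,::-1])
E
```

```text
(no output)
```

View pics/t3.png

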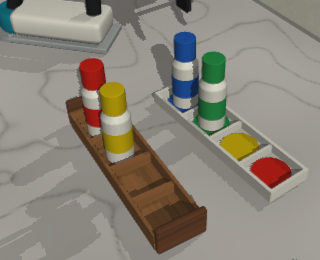

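Red (crop 92,100) and yellow (crop 115,120) stand upright in the first two rack pockets. Green next.

Request:
{"method": "drive_tool", "body": {
  "moves": [
    {"x":0,"y":1,"z":30,"rx":0,"ry":0,"rz":0,"fingers":-1},
    {"x":0,"y":1,"z":65,"rx":0,"ry":0,"rz":0,"fingers":-1},
    {"x":0,"y":1,"z":100,"rx":0,"ry":0,"rz":0,"fingers":-1},
    {"x":0,"y":1,"z":123,"rx":0,"ry":0,"rz":0,"fingers":-1},
    {"x":0,"y":1,"z":123,"rx":0,"ry":0,"rz":0,"fingers":-1},
    {"x":0,"y":1,"z":123,"rx":0,"ry":0,"rz":0,"fingers":1},
    {"x":0,"y":1,"z":123,"rx":0,"ry":0,"rz":0,"fingers":1},
    {"x":0,"y":1,"z":123,"rx":0,"ry":0,"rz":0,"fingers":1},
    {"x":0,"y":1,"z":123,"rx":0,"ry":0,"rz":0,"fingers":1},
    {"x":0,"y":1,"z":123,"rx":0,"ry":0,"rz":0,"fingers":1},
    {"x":0,"y":1,"z":123,"rx":0,"ry":0,"rz":0,"fingers":1},
    {"x":0,"y":1,"z":123,"rx":0,"ry":0,"rz":0,"fingers":1},
    {"x":0,"y":1,"z":123,"rx":0,"ry":0,"rz":0,"fingers":1},
    {"x":0,"y":1,"z":123,"rx":0,"ry":0,"rz":0,"fingers":1}
  ],
  "force": 25
}}

```text
time_s: 18.95
tool_pos: [0.6334, 0.0394, 0.1045]
tool_rot: [180.0, 0.0, 90.0]
force: [1.2, -0.6, -0.7]
grip_width: 0.0334
grasp_force: 25.0
```

Request:
{"method": "drive_tool", "body": {
  "moves": [
    {"x":0,"y":0,"z":-10,"rx":0,"ry":0,"rz":0,"fingers":1},
    {"x":0,"y":0,"z":-35,"rx":0,"ry":0,"rz":0,"fingers":1},
    {"x":0,"y":0,"z":-65,"rx":0,"ry":0,"rz":0,"fingers":1},
    {"x":0,"y":0,"z":-95,"rx":0,"ry":0,"rz":0,"fingers":1},
    {"x":0,"y":0,"z":-125,"rx":0,"ry":0,"rz":0,"fingers":1},
    {"x":0,"y":0,"z":-142,"rx":0,"ry":0,"rz":0,"fingers":1},
    {"x":0,"y":0,"z":-142,"rx":0,"ry":0,"rz":0,"fingers":1},
    {"x":-4,"y":-14,"z":-142,"rx":0,"ry":0,"rz":0,"fingers":1},
    {"x":-13,"y":-42,"z":-142,"rx":0,"ry":0,"rz":0,"fingers":1},
    {"x":-21,"y":-70,"z":-142,"rx":0,"ry":0,"rz":0,"fingers":1},
    {"x":-30,"y":-98,"z":-142,"rx":0,"ry":0,"rz":0,"fingers":1},
    {"x":-38,"y":-126,"z":-142,"rx":0,"ry":0,"rz":0,"fingers":1},
    {"x":-44,"y":-146,"z":-142,"rx":0,"ry":0,"rz":0,"fingers":1},
    {"x":-47,"y":-155,"z":-142,"rx":0,"ry":0,"rz":0,"fingers":1},
    {"x":-47,"y":-155,"z":-142,"rx":0,"ry":0,"rz":0,"fingers":1},
    {"x":-47,"y":-155,"z":-142,"rx":0,"ry":0,"rz":0,"fingers":1}
  ],
  "force": 25
}}

```text
time_s: 20.95
tool_pos: [0.4787, -0.0073, 0.2463]
tool_rot: [180.0, -0.0, 90.0]
force: [0.7, -0.1, -1.1]
grip_width: 0.0335
grasp_force: 25.0
```

Request:
{"method": "drive_tool", "body": {
  "moves": [
    {"x":0,"y":0,"z":10,"rx":0,"ry":0,"rz":0,"fingers":1},
    {"x":0,"y":0,"z":35,"rx":0,"ry":0,"rz":0,"fingers":1},
    {"x":0,"y":0,"z":65,"rx":0,"ry":0,"rz":0,"fingers":1},
    {"x":0,"y":0,"z":95,"rx":0,"ry":0,"rz":0,"fingers":1},
    {"x":0,"y":0,"z":120,"rx":0,"ry":0,"rz":0,"fingers":1},
    {"x":0,"y":0,"z":134,"rx":0,"ry":0,"rz":0,"fingers":1},
    {"x":0,"y":0,"z":140,"rx":0,"ry":0,"rz":0,"fingers":1},
    {"x":0,"y":0,"z":144,"rx":0,"ry":0,"rz":0,"fingers":1},
    {"x":0,"y":0,"z":144,"rx":0,"ry":0,"rz":0,"fingers":1}
  ],
  "force": 25
}}

```text
time_s: 22.08
tool_pos: [0.4788, -0.0077, 0.1029]
tool_rot: [180.0, 0.0, 90.0]
force: [0.1, 0.3, -1.4]
grip_width: 0.0335
grasp_force: 25.0
```

Request:
{"method": "drive_tool", "body": {
  "moves": [
    {"x":0,"y":0,"z":1,"rx":0,"ry":0,"rz":0,"fingers":1},
    {"x":0,"y":0,"z":1,"rx":0,"ry":0,"rz":0,"fingers":-1},
    {"x":0,"y":0,"z":1,"rx":0,"ry":0,"rz":0,"fingers":-1},
    {"x":0,"y":0,"z":1,"rx":0,"ry":0,"rz":0,"fingers":-1},
    {"x":0,"y":0,"z":1,"rx":0,"ry":0,"rz":0,"fingers":-1},
    {"x":0,"y":0,"z":-20,"rx":0,"ry":0,"rz":0,"fingers":-1},
    {"x":0,"y":0,"z":-50,"rx":0,"ry":0,"rz":0,"fingers":-1},
    {"x":0,"y":0,"z":-90,"rx":0,"ry":0,"rz":0,"fingers":-1},
    {"x":0,"y":0,"z":-125,"rx":0,"ry":0,"rz":0,"fingers":-1},
    {"x":0,"y":0,"z":-125,"rx":0,"ry":0,"rz":0,"fingers":-1},
    {"x":23,"y":30,"z":-125,"rx":0,"ry":0,"rz":0,"fingers":-1},
    {"x":45,"y":60,"z":-125,"rx":0,"ry":0,"rz":0,"fingers":-1},
    {"x":68,"y":90,"z":-125,"rx":0,"ry":0,"rz":0,"fingers":-1},
    {"x":90,"y":120,"z":-125,"rx":0,"ry":0,"rz":0,"fingers":-1},
    {"x":105,"y":140,"z":-125,"rx":0,"ry":0,"rz":0,"fingers":-1},
    {"x":113,"y":150,"z":-125,"rx":0,"ry":0,"rz":0,"fingers":-1},
    {"x":113,"y":150,"z":-125,"rx":0,"ry":0,"rz":0,"fingers":-1},
    {"x":113,"y":150,"z":-125,"rx":0,"ry":0,"rz":0,"fingers":-1}
  ],
  "force": 25
}}

```text
time_s: 24.32
tool_pos: [0.6278, 0.1045, 0.2273]
tool_rot: [-180.0, 0.1, 90.0]
force: [0.5, -1.0, -0.3]
grip_width: 0.0872
grasp_force: 0.0
```

```bash
python3 - <<'E'
from h import *
s=vision.read_camera("side")
cv2.imwrite("pics/t4.png",s["image"][80:340,130:450,::-1])
E
```

```text
(no output)
```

View pics/t4.png

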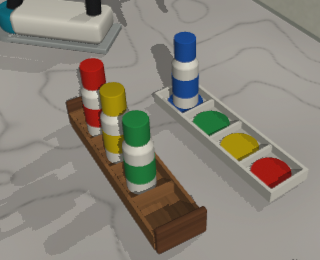

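Red, yellow and green stand upright in rack pockets 1 to 3, with green at crop (138,150). Blue is still in the caddy at (186,75).

Request:
{"method": "drive_tool", "body": {
  "moves": [
    {"x":0,"y":1,"z":30,"rx":0,"ry":0,"rz":0,"fingers":-1},
    {"x":0,"y":1,"z":65,"rx":0,"ry":0,"rz":0,"fingers":-1},
    {"x":0,"y":1,"z":100,"rx":0,"ry":0,"rz":0,"fingers":-1},
    {"x":0,"y":1,"z":123,"rx":0,"ry":0,"rz":0,"fingers":-1},
    {"x":0,"y":1,"z":123,"rx":0,"ry":0,"rz":0,"fingers":-1},
    {"x":0,"y":1,"z":123,"rx":0,"ry":0,"rz":0,"fingers":1},
    {"x":0,"y":1,"z":123,"rx":0,"ry":0,"rz":0,"fingers":1},
    {"x":0,"y":1,"z":123,"rx":0,"ry":0,"rz":0,"fingers":1},
    {"x":0,"y":1,"z":123,"rx":0,"ry":0,"rz":0,"fingers":1},
    {"x":0,"y":1,"z":123,"rx":0,"ry":0,"rz":0,"fingers":1},
    {"x":0,"y":1,"z":123,"rx":0,"ry":0,"rz":0,"fingers":1},
    {"x":0,"y":1,"z":123,"rx":0,"ry":0,"rz":0,"fingers":1},
    {"x":0,"y":1,"z":123,"rx":0,"ry":0,"rz":0,"fingers":1},
    {"x":0,"y":1,"z":123,"rx":0,"ry":0,"rz":0,"fingers":1}
  ],
  "force": 25
}}

```text
time_s: 26.12
tool_pos: [0.6294, 0.1053, 0.1045]
tool_rot: [-180.0, 0.0, 90.0]
force: [-0.2, -0.1, -0.4]
grip_width: 0.0338
grasp_force: 25.0
```

Request:
{"method": "drive_tool", "body": {
  "moves": [
    {"x":0,"y":0,"z":-10,"rx":0,"ry":0,"rz":0,"fingers":1},
    {"x":0,"y":0,"z":-35,"rx":0,"ry":0,"rz":0,"fingers":1},
    {"x":0,"y":0,"z":-65,"rx":0,"ry":0,"rz":0,"fingers":1},
    {"x":0,"y":0,"z":-95,"rx":0,"ry":0,"rz":0,"fingers":1},
    {"x":0,"y":0,"z":-125,"rx":0,"ry":0,"rz":0,"fingers":1},
    {"x":0,"y":0,"z":-145,"rx":0,"ry":0,"rz":0,"fingers":1},
    {"x":0,"y":0,"z":-145,"rx":0,"ry":0,"rz":0,"fingers":1},
    {"x":-14,"y":-5,"z":-145,"rx":0,"ry":0,"rz":0,"fingers":1},
    {"x":-42,"y":-15,"z":-145,"rx":0,"ry":0,"rz":0,"fingers":1},
    {"x":-70,"y":-30,"z":-145,"rx":0,"ry":0,"rz":0,"fingers":1},
    {"x":-98,"y":-50,"z":-145,"rx":0,"ry":0,"rz":0,"fingers":1},
    {"x":-126,"y":-70,"z":-145,"rx":0,"ry":0,"rz":0,"fingers":1},
    {"x":-150,"y":-95,"z":-145,"rx":0,"ry":0,"rz":0,"fingers":1},
    {"x":-170,"y":-120,"z":-145,"rx":0,"ry":0,"rz":0,"fingers":1},
    {"x":-178,"y":-142,"z":-145,"rx":0,"ry":0,"rz":0,"fingers":1},
    {"x":-180,"y":-154,"z":-145,"rx":0,"ry":0,"rz":0,"fingers":1},
    {"x":-180,"y":-154,"z":-145,"rx":0,"ry":0,"rz":0,"fingers":1},
    {"x":-180,"y":-154,"z":-145,"rx":0,"ry":0,"rz":0,"fingers":1}
  ],
  "force": 25
}}

```text
time_s: 28.38
tool_pos: [0.4759, -0.0742, 0.2494]
tool_rot: [180.0, -0.0, 90.1]
force: [-0.5, 0.9, -0.7]
grip_width: 0.0334
grasp_force: 25.0
```

Request:
{"method": "drive_tool", "body": {
  "moves": [
    {"x":0,"y":0,"z":12,"rx":0,"ry":0,"rz":0,"fingers":1},
    {"x":0,"y":0,"z":38,"rx":0,"ry":0,"rz":0,"fingers":1},
    {"x":0,"y":0,"z":68,"rx":0,"ry":0,"rz":0,"fingers":1},
    {"x":0,"y":0,"z":98,"rx":0,"ry":0,"rz":0,"fingers":1},
    {"x":0,"y":0,"z":123,"rx":0,"ry":0,"rz":0,"fingers":1},
    {"x":0,"y":0,"z":137,"rx":0,"ry":0,"rz":0,"fingers":1},
    {"x":0,"y":0,"z":143,"rx":0,"ry":0,"rz":0,"fingers":1},
    {"x":0,"y":0,"z":147,"rx":0,"ry":0,"rz":0,"fingers":1},
    {"x":0,"y":0,"z":147,"rx":0,"ry":0,"rz":0,"fingers":1}
  ],
  "force": 25
}}

```text
time_s: 29.5
tool_pos: [0.4757, -0.0747, 0.1029]
tool_rot: [180.0, 0.0, 90.0]
force: [-0.0, 0.3, -1.0]
grip_width: 0.0335
grasp_force: 25.0
```

Release, rise and retreat to the right (-y), clear of the top camera.

Request:
{"method": "drive_tool", "body": {
  "moves": [
    {"x":0,"y":0,"z":1,"rx":0,"ry":0,"rz":0,"fingers":1},
    {"x":0,"y":0,"z":1,"rx":0,"ry":0,"rz":0,"fingers":-1},
    {"x":0,"y":0,"z":1,"rx":0,"ry":0,"rz":0,"fingers":-1},
    {"x":0,"y":0,"z":1,"rx":0,"ry":0,"rz":0,"fingers":-1},
    {"x":0,"y":0,"z":1,"rx":0,"ry":0,"rz":0,"fingers":-1},
    {"x":0,"y":0,"z":-20,"rx":0,"ry":0,"rz":0,"fingers":-1},
    {"x":0,"y":0,"z":-50,"rx":0,"ry":0,"rz":0,"fingers":-1},
    {"x":0,"y":0,"z":-90,"rx":0,"ry":0,"rz":0,"fingers":-1},
    {"x":0,"y":0,"z":-125,"rx":0,"ry":0,"rz":0,"fingers":-1},
    {"x":0,"y":0,"z":-125,"rx":0,"ry":0,"rz":0,"fingers":-1},
    {"x":-40,"y":0,"z":-125,"rx":0,"ry":0,"rz":0.08,"fingers":-1},
    {"x":-80,"y":0,"z":-125,"rx":0,"ry":0,"rz":0.16,"fingers":-1},
    {"x":-120,"y":0,"z":-125,"rx":0,"ry":0,"rz":0.24,"fingers":-1},
    {"x":-160,"y":0,"z":-125,"rx":0,"ry":0,"rz":0.32,"fingers":-1},
    {"x":-200,"y":0,"z":-125,"rx":0,"ry":0,"rz":0.4,"fingers":-1},
    {"x":-240,"y":0,"z":-125,"rx":0,"ry":0,"rz":0.48,"fingers":-1},
    {"x":-280,"y":0,"z":-125,"rx":0,"ry":0,"rz":0.56,"fingers":-1},
    {"x":-320,"y":0,"z":-125,"rx":0,"ry":0,"rz":0.64,"fingers":-1},
    {"x":-320,"y":0,"z":-125,"rx":0,"ry":0,"rz":0.64,"fingers":-1},
    {"x":-320,"y":0,"z":-125,"rx":0,"ry":0,"rz":0.64,"fingers":-1}
  ],
  "force": 25
}}

```text
time_s: 32.0
tool_pos: [0.4747, -0.3953, 0.2264]
tool_rot: [-179.9, -0.0, 53.2]
force: [0.5, 0.4, 0.7]
grip_width: 0.0871
grasp_force: 0.0
```

```bash
python3 - <<'E'
from h import *
c=vision.read_camera("top"); s=vision.read_camera("side")
cv2.imwrite("pics/t5.png",np.hstack([c["image"][100:360,150:450],s["image"][80:340,130:450]])[:,:,::-1])
E
```

```text
(no output)
```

View pics/t5.png

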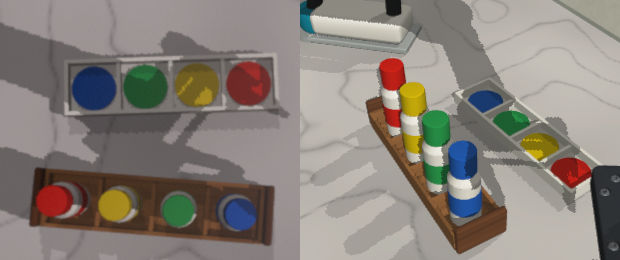

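All four stand upright in the rack in the order red, yellow, green, blue. Caps are at about (55,201), (115,204), (179,210) and (240,213) in the left half. The caddy holds only the pads. I'll check the offsets, then hand in.

```bash
python3 - <<'E'
from h import *
from cell import workorder
c=vision.read_camera("top")
w=onplane(c,np.array([(55,201),(115,204),(179,210),(240,213)])+[150,100],.125)[:,:2]
e=w-np.array([(.4861,.126),(.4824,.0591),(.4786,-.0077),(.4749,-.0746)]); print(e.round(4))
if abs(e).max()<.010: print(workorder.sign_off())
E
```

```text
[[ 0.0001 -0.0025]
 [ 0.002   0.0006]
 [ 0.0009 -0.0002]
 [ 0.0028  0.0026]]
the job is handed in; nothing more can be done
None
```

All four bottles stand upright in the rack in reverse order (red, yellow, green, blue from the left), measured within about 3 mm of their pocket centres; the job was handed in after about 32 s of the 96 s allowed, with no verdict returned.

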